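# Find the hand socket that fits the rover wheel's nut

## Robot

A 7-joint arm with a two-finger parallel gripper is mounted at the origin on the work surface. World frame = base frame: x ahead of the robot, y to its left, z up, the work surface at z = 0. Lengths are in m, angles in rad, forces in N, time in s.
With the tool pointing down it reaches from about 0.425 to 0.925 m from the base axis. Payload 6.8 kg.
Tool frame: the origin (TCP) lies between the finger pads; the fingertips stand ctrl.tcp_to_tips ahead of it and the grasp point (between the pads) lies 11 mm behind it (ctrl.tcp_to_tips is the distance from the TCP to the fingertips, in m); x points along the fingers, y is the direction in which the jaws open and shut, and the axes are right-handed (so a half turn about x gives the same grasp; the last joint's range is limited). The gripper opens to 85 mm and grips with 20 to 120 N. Pads are 22 mm wide; open, the fingers measure 114 mm over their backs; the gripper's body (76 mm by 85 mm) begins 54 mm behind the grasp point. The pads swing forward as they close: fully open they stand 13 mm farther back than shut.
Start: joints at [-1.365, 0.477, 0.022, 1.555, -0.011, 1.109, -0.083], TCP at [0.208, 0.642, 0.239] pointing down, gripper open.
Joint ranges: [-2.96, 2.96], [-0.34, 2.1], [-1.41, 1.46], [0.24, 2.44], [-1.37, 4.51], [0.17, 1.92], [-2.96, 2.96]. Speed limits (rad/s): [2.39, 2.39, 3.14, 3.14, 3.14, 3.14, 3.14].

## Interface

Orientations are given as a unit quaternion [x, y, z, w].
In Python, from bench import ctrl gives the robot as it stands.
- The arm moves only by the tool drive_tool, never from a script. Its argument "steps" is a list of rows, each an object of numbers: "tx", "ty", "tz": the shift along the tool's x, y, z in mm; "twist": the turn about the tool's x in degrees. In form: [{"tx": .., "ty": .., "tz": .., "twist": ..}, ...]. A call has 1 to 5 rows; each row shifts and turns the pose as measured when the row begins, along the tool's axes as they then stand; what a row does not reach is not made up. A row lasts 1/10 s, in which the tool goes at most 50 mm and 8.59 degrees, less where a joint would pass 70% of its speed; a pose out of reach is approached as far as the arm can. A call with a gripper value outside its range is refused whole. "grip" is the finger opening in mm, from 0 to 85.4, set as the call begins (left out, the last holds). The fingers move at their own pace and stop on an object; "newtons" is the grip in N (left out, the last holds). Time passes only in rows, so rows that do not move let the fingers close. It gives the time, the measured TCP pose, the force and the opening at its end, in the units of the state.
- ctrl.observe(): the state, without advancing time (a new reading comes with each control period).
- ctrl.read_camera(name): name is "side" or "top" or "wrist"; returns the picture (420x560x3 uint8, red, green, blue); there is no depth.
- ctrl.camera_params(name): a dict with "fovy" (degrees; the focal length in pixels is half the picture's height over the tangent of half this angle, whatever the lens; pixels are square), "cx", "cy" (the principal point, pixels), "k1" (the pictures are not rectified: a ray, as slopes to the right and down, at radius r is drawn at 1 + k1 r^2 times it, then the intrinsics apply), "T" (4x4, takes a point from camera to world coordinates). Camera axes: x right, y up, looking along -z (the intrinsics and any distortion apply to the point x, -y, -z); pixel columns grow to the right and rows downward; lengths in m; the calibration is good to about 2 mm. A picture is of the moment at which its call begins: read the wrist's pose just before it. camera_params takes no time and is no camera call; for the wrist camera it gives the pose at the moment of the call.
- ctrl.close_job(): hands the job in, once; it reports no verdict.
The state is a dict: "t": time; "q": joint angles; "dq": joint speeds; "joint_efforts": joint torques, N m; "ee_pos": TCP position; "orientation": TCP orientation; "force": force on the tool from outside, world axes, zero at the start; "ft_torque": the same for the moment, N m; "opening": finger opening in m.
Only numpy, scipy, OpenCV 4.12 (cv2) and the standard library are available. Lean on these libraries where they do the work, as an engineer would, in place of code of your own. Each camera call takes 0.05 s, during which the arm holds its last target. There are 200 camera calls.

## Task

Try the coloured hand sockets from the blue tray, one at a time, on the brass hex nut of the rover wheel until you find the one that goes all the way down over the nut. Stand every socket that does not fit back upright in the tray, tip none of them over, and leave the other things on the desk where they are. Finish while still holding the fitting socket by its handle, seated fully home on the nut: do not let go of it.

Things in the scene. Friction and masses are not known exactly. Their poses are not given: they have to be found in the camera images.
- socket_blue_grip (a point): centre of the blue hand socket's flat wing handle (14 mm thick along this point's x, 38 mm wide along y, 40 mm high), 56 mm above the socket's bottom rim, 20 mm below its top; z up. Flats of the bore face along x and every 60 degrees from it. Stands in one of three places in the tray, 80 mm apart, handle width roughly along the tray
- socket_red_grip (a point): centre of the red hand socket's flat wing handle (14 mm thick along this point's x, 38 mm wide along y, 40 mm high), 56 mm above the socket's bottom rim, 20 mm below its top; z up. Flats of the bore face along x and every 60 degrees from it. Stands in one of three places in the tray, 80 mm apart, handle width roughly along the tray
- socket_yellow_grip (a point): centre of the yellow hand socket's flat wing handle (14 mm thick along this point's x, 38 mm wide along y, 40 mm high), 56 mm above the socket's bottom rim, 20 mm below its top; z up. Flats of the bore face along x and every 60 degrees from it. Stands in one of three places in the tray, 80 mm apart, handle width roughly along the tray
- socket_blue: blue hand socket, 76 mm tall, 0.13 to 0.2 kg; origin at centre of its bottom rim. Steel barrel 36 mm dia., 32 mm high, hex bore 25 mm deep open at the bottom; neck 20 mm dia., 6 mm high; wing handle on top. The three sockets differ outside only in colour. One bore fits the nut (1.5 mm play); the other two are too small and stop on top of it. Which fits is not marked: try them
- socket_red: red hand socket, 76 mm tall, 0.13 to 0.2 kg; origin at centre of its bottom rim. Steel barrel 36 mm dia., 32 mm high, hex bore 25 mm deep open at the bottom; neck 20 mm dia., 6 mm high; wing handle on top. The three sockets differ outside only in colour. One bore fits the nut (1.5 mm play); the other two are too small and stop on top of it. Which fits is not marked: try them
- socket_yellow: yellow hand socket, 76 mm tall, 0.13 to 0.2 kg; origin at centre of its bottom rim. Steel barrel 36 mm dia., 32 mm high, hex bore 25 mm deep open at the bottom; neck 20 mm dia., 6 mm high; wing handle on top. The three sockets differ outside only in colour. One bore fits the nut (1.5 mm play); the other two are too small and stop on top of it. Which fits is not marked: try them
- nut_seat (a point): centre of the hub face at the foot of the nut, 55 mm above the desk: a fitting socket's rim comes to rest on this face. Brass hex nut, fixed, 24 mm across flats, 14 mm high, its top 3 mm chamfered (22.4 mm across); a 12 mm stud end stands 6 mm above it. z up; flats of the nut face along this point's x and every 60 degrees from it
- wheel: rover wheel, 150 mm dia., black tyre, orange spokes, lying face up on a 160 mm square aluminium base, all fixed to the desk; the tyre's top is level with the hub face, 55 mm above the desk; origin under its centre at desk height
- tray: shallow blue steel tray fixed to the desk, 110 mm (x) by 270 mm (y), walls 14 mm high and 4 mm thick; origin under its centre at desk height, inner floor 4 mm above it
- mug: white mug, 80 mm in diameter, 95 mm high, bystander; origin at the centre of its underside
- can: green drinks can, 66 mm in diameter, 115 mm high, bystander; origin at the centre of its underside
- jar: jar, 68 mm in diameter, 80 mm high, black lid, bystander; origin at the centre of its underside
- tape: roll of black tape lying flat, 100 mm in diameter, 25 mm high, bystander; origin at the centre of its underside
- screwdriver: screwdriver lying on the desk, bystander; origin on its axis line, x along it
- spanner: spanner lying on the desk, bystander; origin on its axis line, x along it
- battery: orange battery pack, 75 x 140 x 45 mm, bystander; origin at the centre of its underside

How it is judged:
By the outcome, as a careful person would: the job done as asked, in the order asked, and still so for the second after the job is handed in, while the arm keeps its last pose, push and grip.
It also fails if it takes over 72 s, if anything falls off the work surface, if the arm or the gripper's body presses on something with over 40 N, if the wrist force passes 120 N, or if a joint passes its speed limit or range.

## Working session

There is one attempt and no reset: what is moved stays moved. The work goes in short steps, Python scripts to look and compute and a tool call to move; the robot and the scene stay as the last step left them, time stands still between calls to the robot, and variables do not carry over. Pictures are saved under pics/ and viewed, about 8 in all and at most 12, crops included, and the job is handed in when it is done.

Besides the shell and the picture viewer there is one more tool, called after "Call:" by a JSON object that holds its "api" and its "payload". drive_tool: Moves the arm, as the interface text tells. Its arguments: {"type":"object","properties":{"steps":{"type":"array"},"grip":{"type":"number"},"newtons":{"type":"number"}},"required":["steps"]}

```bash
mkdir -p pics
cat > h.py <<'E'
import numpy as np, cv2
from bench import ctrl
from scipy.spatial.transform import Rotation as R
def K(p): 
    f=210/np.tan(np.radians(p["fovy"])/2); return f
def ray(p,u,v):
    f=K(p); d=np.array([(u-p["cx"])/f,(v-p["cy"])/f]); s=d.copy()
    for _ in range(20): s=d/(1+p["k1"]*(s@s))
    T=np.array(p["T"]); return T[:3,3],T[:3,:3]@np.array([s[0],-s[1],-1])
def atz(p,u,v,z):
    o,d=ray(p,u,v); return o+d*(z-o[2])/d[2]
def proj(p,X):
    T=np.array(p["T"]); c=T[:3,:3].T@(np.array(X)-T[:3,3]); s=np.array([c[0],-c[1]])/-c[2]
    s=s*(1+p["k1"]*(s@s)); return s*K(p)+[p["cx"],p["cy"]]
def snap(n,fn):
    p=ctrl.camera_params(n); im=ctrl.read_camera(n)[:,:,::-1].copy(); cv2.imwrite(f"pics/{fn}.png",im); return p,im
E
python3 - <<'E'
from h import *
s=ctrl.observe(); print(s, ctrl.tcp_to_tips)
a=[]
for n in ["top","side"]:
    p,im=snap(n,n+"0"); print(n,p)
E
```

```text
{'t': 0.0, 'q': array([-1.36511132,  0.47778564,  0.02234614,  1.55650853, -0.01148329,
        1.10927327, -0.08308722]), 'dq': array([ 1.75212194e-03,  8.90577427e-04,  5.51632261e-04, -4.34612431e-04,
       -4.48753688e-04,  3.12523361e-04, -2.73400610e-05]), 'joint_efforts': array([ 8.28466054e-04, -5.96461451e+01,  1.60798654e+00, -2.81193852e+01,
        1.24190294e-02,  9.49870358e-03, -1.56503990e-05]), 'ee_pos': array([0.20818497, 0.64146408, 0.23831142]), 'orientation': array([ 0.10982161,  0.69847088, -0.11112382,  0.69837607]), 'force': array([-0.25090854,  0.00088244,  0.00598246]), 'ft_torque': array([-0.04916511, -0.00863293,  0.00233039]), 'opening': 0.08512664141677657} 0.008
top {'fovy': 51.43843361586074, 'cx': 283.0116932569157, 'cy': 210.28457015790727, 'k1': -0.12888786274117067, 'T': array([[ 3.91844498e-02,  9.75560384e-01, -2.16209425e-01,
         3.43387606e-01],
       [-9.99231412e-01,  3.84897205e-02, -7.42468380e-03,
        -2.06557060e-02],
       [ 1.07861297e-03,  2.16334182e-01,  9.76318779e-01,
         1.26910975e+00],
       [ 0.00000000e+00,  0.00000000e+00,  0.00000000e+00,
         1.00000000e+00]])}
side {'fovy': 49.414179574140825, 'cx': 283.7563422512804, 'cy': 210.4951827671867, 'k1': 0.026720081479157463, 'T': array([[-0.88405278,  0.36081785, -0.29708778,  0.23794403],
       [-0.46716001, -0.66233703,  0.58572278,  0.70101896],
       [ 0.014567  ,  0.65659739,  0.75410057,  0.99801211],
       [ 0.        ,  0.        ,  0.        ,  1.        ]])}
```

View pics/top0.png

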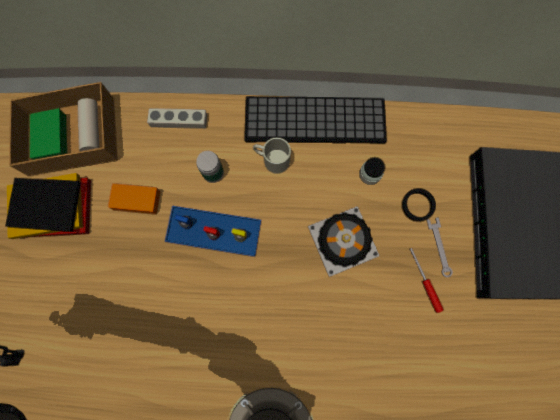

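View pics/side0.png

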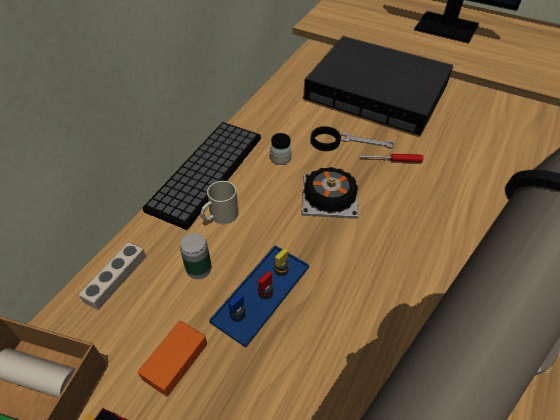

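Top view: tray with blue (184,222), red (212,232) and yellow (240,233) sockets, and the wheel nut at (346,238). The side view agrees: blue (237,305), red (265,286), yellow (282,262), nut (332,182). I'll enlarge both.

Run:
```python
import cv2,numpy as np
t=cv2.imread("pics/top0.png"); s=cv2.imread("pics/side0.png")
c=lambda im,x,y,w,h,k: cv2.resize(im[y:y+h,x:x+w],None,fx=k,fy=k,interpolation=cv2.INTER_CUBIC)
a=np.hstack([c(t,160,200,105,60,5),c(t,320,213,52,60,5)])
b=np.hstack([c(s,220,240,80,85,4)[:300],c(s,300,160,65,75,4)])
b=cv2.copyMakeBorder(b,0,0,0,a.shape[1]-b.shape[1],0)
cv2.imwrite("pics/c1.png",np.vstack([a,b])); print(a.shape,b.shape)
```

```text
(300, 785, 3) (300, 785, 3)
```

View pics/c1.png

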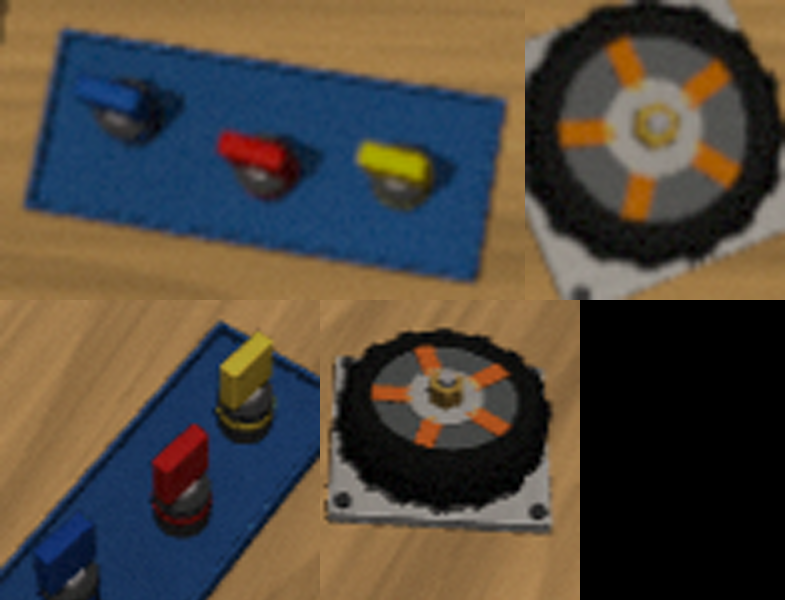

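```bash
cat >> h.py <<'E'
def go(P,tx=None):
    "tool-frame mm from present TCP to world P"
    s=ctrl.observe(); r=R.from_quat(s["orientation"]); return np.round(r.inv().apply(np.array(P)-s["ee_pos"])*1e3,1)
E
python3 - <<'E'
from h import *
p=ctrl.camera_params("top"); q=ctrl.camera_params("side")
for n,u,v,z in [("blue",182,218.6,.08),("red",210,230,.08),("yel",238.4,232,.08),("nut",346.6,238,.07)]: print(n,atz(p,u,v,z).round(4))
print("nut side",atz(q,332,177+80/4-18,.07))
print("tray", [atz(p,160+a/5,200+b/5,.014).round(3)[:2] for a,b in [(62,30),(505,100),(478,280),(28,208)]])
s=ctrl.observe(); print(R.from_quat(s["orientation"]).as_matrix().round(3))
w=ctrl.camera_params("wrist"); print(w["T"].round(3),w["fovy"])
print((R.from_quat(s["orientation"]).inv().as_matrix()@w["T"][:3,:3]).round(3), R.from_quat(s["orientation"]).inv().apply(w["T"][:3,3]-s["ee_pos"]))
print(go([.43,.2,.30]))
E
```

```text
blue [0.5717 0.2702 0.08  ]
red [0.5427 0.1887 0.08  ]
yel [0.5403 0.1093 0.08  ]
nut [ 0.5369 -0.1918  0.07  ]
nut side [ 0.53785213 -0.19221214  0.07      ]
tray [array([0.621, 0.319]), array([0.59 , 0.052]), array([0.483, 0.063]), array([0.514, 0.329])]
[[-0.     0.309  0.951]
 [-0.002  0.951 -0.309]
 [-1.    -0.002  0.   ]]
[[ 0.308 -0.915 -0.26   0.142]
 [ 0.951  0.296  0.086  0.663]
 [-0.002 -0.274  0.962  0.373]
 [ 0.     0.     0.     1.   ]] 60.62461173568994
[[ 0.     0.273 -0.962]
 [ 1.    -0.001 -0.   ]
 [-0.001 -0.962 -0.273]] [-1.34382988e-01  1.07125296e-04 -6.97088489e-02]
[ -61.  -351.6  347.3]
```

```bash
cat >> h.py <<'E'
def plan(P,yaw=None,n=None):
    "rows to reach world P with tool y at world heading yaw (deg, mod 180)"
    s=ctrl.observe(); M=R.from_quat(s["orientation"]).as_matrix(); p=s["ee_pos"]; P=np.array(P)
    y0=np.degrees(np.arctan2(M[1,1],M[0,1])); d=0 if yaw is None else (yaw-y0+90)%180-90
    D=np.linalg.norm(P-p)*1e3; n=n or int(max(np.ceil(D/46),np.ceil(abs(d)/8.3),1))
    print(f"t {s['t']:.2f} pos {p.round(4)} yaw {y0:.2f} tilt {M[2,1]:.4f} {M[2,2]:.4f} rows {n}")
    for i in range(n):
        v=M.T@((P-p)/n)*1e3; print('{"tx":%.1f,"ty":%.1f,"tz":%.1f,"twist":%.1f}'%(*v,-d/n))
        M=R.from_euler("z",d/n,degrees=True).as_matrix()@M
E
python3 -c "
from h import *
plan([.551,.19,.26],-6.6)"
```

```text
t 0.10 pos [0.2082 0.6415 0.2384] yaw 72.02 tilt -0.0017 0.0001 rows 13
{"tx":-1.6,"ty":-24.9,"tz":35.8,"twist":6.0}
{"tx":-1.6,"ty":-21.0,"tz":38.2,"twist":6.0}
{"tx":-1.6,"ty":-16.8,"tz":40.2,"twist":6.0}
{"tx":-1.6,"ty":-12.5,"tz":41.8,"twist":6.0}
{"tx":-1.6,"ty":-8.0,"tz":42.9,"twist":6.0}
{"tx":-1.7,"ty":-3.5,"tz":43.5,"twist":6.0}
{"tx":-1.7,"ty":1.1,"tz":43.6,"twist":6.0}
{"tx":-1.7,"ty":5.7,"tz":43.2,"twist":6.0}
{"tx":-1.7,"ty":10.2,"tz":42.4,"twist":6.0}
{"tx":-1.7,"ty":14.6,"tz":41.1,"twist":6.0}
{"tx":-1.7,"ty":18.9,"tz":39.3,"twist":6.0}
{"tx":-1.7,"ty":22.9,"tz":37.1,"twist":6.0}
{"tx":-1.7,"ty":26.7,"tz":34.5,"twist":6.0}
```

Call:
{"api": "drive_tool", "payload": {"steps": [{"tx": -2,"ty": -25,"tz": 36,"twist": 6},{"tx": -2,"ty": -21,"tz": 38,"twist": 6},{"tx": -2,"ty": -17,"tz": 40,"twist": 6},{"tx": -2,"ty": -12,"tz": 42,"twist": 6},{"tx": -2,"ty": -8,"tz": 43,"twist": 6}]}}

```text
t: 0.6
ee_pos: [0.3362, 0.467, 0.2447]
orientation: [0.287, 0.647, -0.291, 0.644]
force: [0.9, -0.4, -1.0]
opening: 0.0852
```

Call:
{"api": "drive_tool", "payload": {"steps": [{"tx": -2,"ty": -3,"tz": 43,"twist": 6},{"tx": -2,"ty": 1,"tz": 43,"twist": 6},{"tx": -2,"ty": 6,"tz": 43,"twist": 6},{"tx": -2,"ty": 10,"tz": 42,"twist": 6}]}}

```text
t: 1.0
ee_pos: [0.4429, 0.322, 0.2519]
orientation: [0.419, 0.569, -0.425, 0.566]
force: [1.2, 0.9, 0.3]
opening: 0.0856
```

Call:
{"api": "drive_tool", "payload": {"steps": [{"tx": -2,"ty": 15,"tz": 41,"twist": 6},{"tx": -2,"ty": 19,"tz": 39,"twist": 6},{"tx": -2,"ty": 23,"tz": 37,"twist": 6},{"tx": -2,"ty": 27,"tz": 34,"twist": 6},{}]}}

```text
invalid input at $.steps[4]: expected keys tx, ty, tz, twist
```

```bash
python3 -c "
from h import *
p,im=snap('wrist','w1'); plan([.551,.19,.26],-6.6); np.save('w1.npy',p,allow_pickle=True)
cv2.imwrite('pics/w1b.png',cv2.resize(im,None,fx=1.42,fy=1.42,interpolation=cv2.INTER_CUBIC))"
```

```text
t 1.05 pos [0.4483 0.314  0.2526] yaw 15.84 tilt -0.0066 0.0061 rows 4
{"tx":-1.7,"ty":16.2,"tz":36.8,"twist":5.6}
{"tx":-1.8,"ty":19.8,"tz":35.1,"twist":5.6}
{"tx":-1.8,"ty":23.1,"tz":33.0,"twist":5.6}
{"tx":-1.8,"ty":26.2,"tz":30.6,"twist":5.6}
```

View pics/w1b.png

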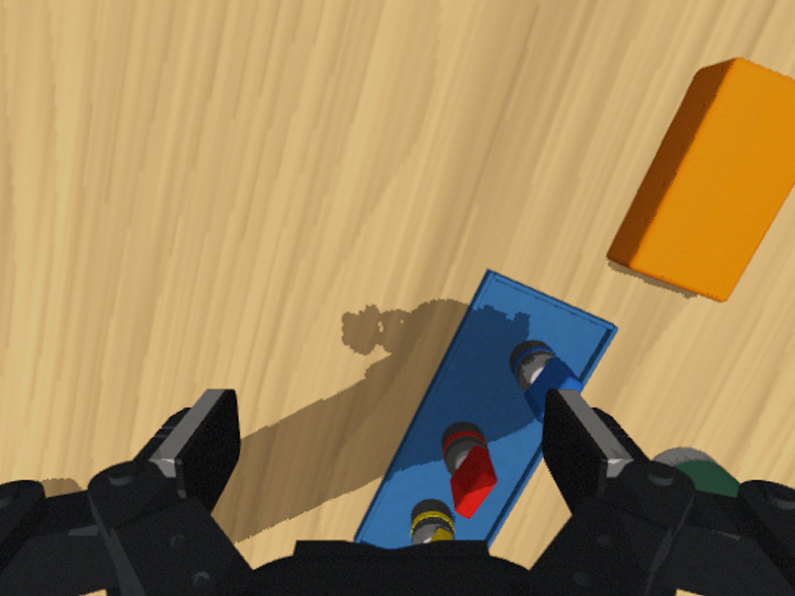

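The wrist view shows the gripper across the lower half, with the sockets partly hidden behind it. I'll move on so they fall in the upper half.

```bash
python3 -c "
from h import *
plan([.551,.145,.28],-6.6,5)"
```

```text
t 1.05 pos [0.4483 0.314  0.2526] yaw 15.84 tilt -0.0066 0.0061 rows 5
{"tx":-5.3,"ty":10.5,"tz":38.2,"twist":4.5}
{"tx":-5.3,"ty":13.5,"tz":37.2,"twist":4.5}
{"tx":-5.4,"ty":16.3,"tz":36.0,"twist":4.5}
{"tx":-5.4,"ty":19.1,"tz":34.7,"twist":4.5}
{"tx":-5.4,"ty":21.7,"tz":33.1,"twist":4.5}
```

Call:
{"api": "drive_tool", "payload": {"steps": [{"tx": -5,"ty": 11,"tz": 38,"twist": 4.5},{"tx": -5,"ty": 14,"tz": 37,"twist": 4.5},{"tx": -5,"ty": 16,"tz": 36,"twist": 4.5},{"tx": -5,"ty": 19,"tz": 35,"twist": 4.5},{"tx": -5,"ty": 22,"tz": 33,"twist": 4.5}]}}

```text
t: 1.55
ee_pos: [0.5507, 0.1429, 0.277]
orientation: [-0.526, -0.468, 0.534, -0.468]
force: [-0.0, -0.1, 0.4]
opening: 0.0853
```

Call:
{"api": "drive_tool", "payload": {"steps": [{"tx": 0,"ty": 0,"tz": 0,"twist": 0}]}}

```text
t: 1.65
ee_pos: [0.5532, 0.1366, 0.2779]
orientation: [-0.528, -0.464, 0.536, -0.467]
force: [0.5, 0.3, -0.1]
opening: 0.0853
```

```bash
python3 -c "
from h import *
ctrl.observe(); p,im=snap('wrist','w2'); plan([.551,.145,.28],-6.6); np.save('w2.npy',p,allow_pickle=True)
cv2.imwrite('pics/w2b.png',cv2.resize(im[0:300,90:490],None,fx=2,fy=2,interpolation=cv2.INTER_CUBIC))"
```

```text
t 1.70 pos [0.5517 0.1396 0.2772] yaw -7.42 tilt -0.0068 0.0097 rows 1
{"tx":-2.8,"ty":-1.4,"tz":-5.2,"twist":-0.8}
```

View pics/w2b.png

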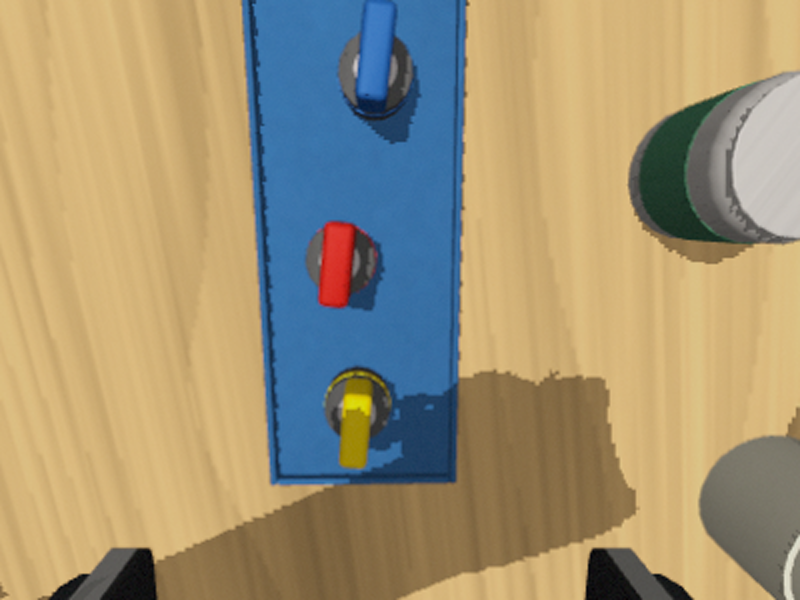

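Crop (scale 2, offset x+90) shows the handle tops: blue from (381,1) to (373,107), red from (342,222) to (335,306), yellow from (359,380) to (352,467). No handle is hidden, and all three stand upright.

```bash
python3 -c "
from h import *
p=np.load('w2.npy',allow_pickle=True).item()
for n,a,b in [('blue',(381,1),(373,107)),('red',(342,222),(335,306)),('yel',(359.5,380),(353,467))]:
    A,B=[atz(p,90+u/2,v/2,.08) for u,v in (a,b)]; d=A-B
    print(n,((A+B)/2).round(4),'len',np.linalg.norm(d).round(4),'x-heading',np.degrees(np.arctan2(d[1],d[0])).round(1)-90)
C=[atz(p,90+u/2,v/2,.014) for u,v in [(274,482),(455,481)]]; print(C, np.degrees(np.arctan2(*(C[1]-C[0])[[1,0]])))
"
```

```text
blue [0.5728 0.271  0.08  ] len 0.0394 x-heading -12.299999999999997
red [0.5446 0.1895 0.08  ] len 0.037 x-heading -13.299999999999997
yel [0.5422 0.1145 0.08  ] len 0.0435 x-heading -12.099999999999994
[array([0.4851409 , 0.06747844, 0.014     ]), array([0.59088352, 0.05409362, 0.014     ])] -7.214092506787395
```

```bash
python3 -c "
from h import *
plan([.5418,.112,.115],-12.4)"
```

```text
t 1.70 pos [0.5517 0.1396 0.2772] yaw -7.42 tilt -0.0068 0.0097 rows 4
{"tx":40.6,"ty":-1.3,"tz":6.8,"twist":1.2}
{"tx":40.6,"ty":-1.1,"tz":6.8,"twist":1.2}
{"tx":40.6,"ty":-1.0,"tz":6.8,"twist":1.2}
{"tx":40.6,"ty":-0.8,"tz":6.9,"twist":1.2}
```

Call:
{"api": "drive_tool", "payload": {"steps": [{"tx": 40,"ty": -1,"tz": 7,"twist": 1.2},{"tx": 40,"ty": -1,"tz": 7,"twist": 1.2},{"tx": 40,"ty": -1,"tz": 7,"twist": 1.2},{"tx": 40,"ty": -1,"tz": 7,"twist": 1.2},{"tx": 0,"ty": 0,"tz": 0,"twist": 0}]}}

```text
t: 2.2
ee_pos: [0.5401, 0.1193, 0.1125]
orientation: [-0.545, -0.448, 0.551, -0.446]
force: [-0.7, 0.6, -0.1]
opening: 0.0855
```

```bash
python3 -c "
from h import *
plan([.5418,.112,.051],-12.4)"
```

```text
t 2.20 pos [0.5401 0.1193 0.1125] yaw -11.60 tilt -0.0069 0.0049 rows 2
{"tx":30.7,"ty":1.8,"tz":3.3,"twist":0.4}
{"tx":30.7,"ty":1.8,"tz":3.3,"twist":0.4}
```

Call:
{"api": "drive_tool", "payload": {"steps": [{"tx": 21,"ty": 2,"tz": 4,"twist": 0.8},{"tx": 21,"ty": 1,"tz": 3,"twist": 0},{"tx": 18,"ty": 0,"tz": 0,"twist": 0},{"tx": 0,"ty": 0,"tz": 0,"twist": 0}]}}

```text
t: 2.6
ee_pos: [0.5427, 0.1192, 0.0552]
orientation: [-0.547, -0.448, 0.55, -0.444]
force: [0.2, 0.1, 0.3]
opening: 0.0849
```

```bash
python3 -c "
from h import *
plan([.5418,.112,.051],-12.4); p,im=snap('wrist','w3'); print(ctrl.observe()['force'])
cv2.imwrite('pics/w3b.png',im)"
```

```text
t 2.60 pos [0.5427 0.1192 0.0552] yaw -11.75 tilt -0.0058 -0.0005 rows 1
{"tx":4.2,"ty":0.6,"tz":7.3,"twist":0.6}
[ 0.59214223  0.56786254 -0.88769372]
```

View pics/w3b.png

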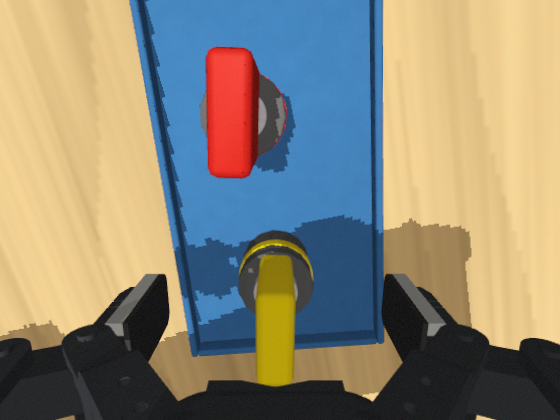

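```bash
python3 -c "
from h import *
p=ctrl.camera_params('wrist'); s=ctrl.observe(); M=R.from_quat(s['orientation']).as_matrix()
A=atz(p,276.5,231,.004); u=-M[:,2]*[1,1,0]
print('rim',A,'centre',A-.018*u)
B=atz(p,276,253,.08);print('if top edge 253', B-.019*u)
for y in [.110,.112,.114,.116]:
  c=np.array([.5418,y,0])
  print(y,proj(p,c+.018*u+[0,0,.004]).round(0),proj(p,c+.019*u+[0,0,.08]).round(0),proj(p,c+.019*u+[0,0,.04]).round(0),proj(p,c-.019*u+[0,0,.08]).round(0))
"
```

```text
rim [0.5456448  0.12712035 0.004     ] centre [0.54197578 0.10949827 0.004     ]
if top edge 253 [0.5450966  0.12549601 0.08      ]
0.11 [276. 230.] [276. 296.] [276. 253.] [276. 389.]
0.112 [275. 227.] [275. 291.] [275. 249.] [274. 385.]
0.114 [275. 223.] [273. 286.] [274. 245.] [273. 380.]
0.116 [274. 220.] [272. 281.] [273. 241.] [272. 376.]
```

Call:
{"api": "drive_tool", "payload": {"steps": [{"tx": 3,"ty": 1,"tz": 9,"twist": 0.5},{"tx": 0,"ty": 0,"tz": 0,"twist": 0}]}}

```text
t: 2.85
ee_pos: [0.5447, 0.1116, 0.0564]
orientation: [0.551, 0.445, -0.549, 0.443]
force: [0.8, 0.5, 0.4]
opening: 0.0854
```

```bash
python3 -c "
from h import *
plan([.542,.1098,.051],-12)"
```

```text
t 2.85 pos [0.5447 0.1116 0.0564] yaw -12.15 tilt -0.0006 -0.0044 rows 1
{"tx":5.4,"ty":-2.3,"tz":2.3,"twist":-0.2}
```

Call:
{"api": "drive_tool", "payload": {"steps": [{"tx": 6,"ty": -2,"tz": 3,"twist": 0},{"tx": 0,"ty": 0,"tz": 0,"twist": 0},{"tx": 0,"ty": 0,"tz": 0,"twist": 0}]}}

```text
t: 3.15
ee_pos: [0.5432, 0.1093, 0.0521]
orientation: [0.553, 0.445, -0.548, 0.443]
force: [0.0, -0.2, -0.6]
opening: 0.0854
```

```bash
python3 -c "
from h import *
plan([.542,.1098,.051],-12)"
```

```text
t 3.15 pos [0.5432 0.1093 0.0521] yaw -12.16 tilt 0.0024 -0.0067 rows 1
{"tx":1.1,"ty":-1.3,"tz":-0.2,"twist":-0.2}
```

Good. Close the gripper.

Call:
{"api": "drive_tool", "payload": {"steps": [{"tx": 0,"ty": -1,"tz": 0,"twist": 0},{"tx": 0,"ty": 0,"tz": 0,"twist": 0},{"tx": 0,"ty": 0,"tz": 0,"twist": 0},{"tx": 0,"ty": 0,"tz": 0,"twist": 0},{"tx": 0,"ty": 0,"tz": 0,"twist": 0}], "grip": 8, "newtons": 60}}

```text
t: 3.65
ee_pos: [0.5421, 0.1097, 0.0523]
orientation: [0.552, 0.445, -0.548, 0.443]
force: [-0.6, 0.6, -1.1]
opening: 0.0132
```

Call:
{"api": "drive_tool", "payload": {"steps": [{"tx": 0,"ty": 0,"tz": 0,"twist": 0},{"tx": 0,"ty": 0,"tz": 0,"twist": 0},{"tx": 0,"ty": 0,"tz": 0,"twist": 0}]}}

```text
t: 3.95
ee_pos: [0.542, 0.1098, 0.0522]
orientation: [0.552, 0.445, -0.548, 0.443]
force: [0.0, 0.1, 0.3]
opening: 0.0132
```

```bash
python3 -c "
from h import *
plan([.5369,-.245,.20],-12); s=ctrl.observe();print(s['force'],s['opening'])"
```

```text
t 3.95 pos [0.542  0.1098 0.0522] yaw -12.14 tilt 0.0018 -0.0067 rows 9
{"tx":-16.7,"ty":7.8,"tz":38.5,"twist":-0.0}
{"tx":-16.7,"ty":7.8,"tz":38.6,"twist":-0.0}
{"tx":-16.7,"ty":7.7,"tz":38.6,"twist":-0.0}
{"tx":-16.7,"ty":7.7,"tz":38.6,"twist":-0.0}
{"tx":-16.7,"ty":7.7,"tz":38.6,"twist":-0.0}
{"tx":-16.7,"ty":7.7,"tz":38.6,"twist":-0.0}
{"tx":-16.7,"ty":7.7,"tz":38.6,"twist":-0.0}
{"tx":-16.7,"ty":7.7,"tz":38.6,"twist":-0.0}
{"tx":-16.7,"ty":7.7,"tz":38.6,"twist":-0.0}
[0.03551167 0.07834167 0.33365498] 0.013215883471202276
```

Call:
{"api": "drive_tool", "payload": {"steps": [{"tx": -20,"ty": 0,"tz": 0,"twist": 0},{"tx": -35,"ty": 0,"tz": 0,"twist": 0},{"tx": -45,"ty": 0,"tz": 0,"twist": 0},{"tx": -40,"ty": 4,"tz": 20,"twist": 0},{"tx": -10,"ty": 8,"tz": 42,"twist": 0}]}}

```text
t: 4.45
ee_pos: [0.5382, 0.0506, 0.2034]
orientation: [-0.547, -0.45, 0.548, -0.445]
force: [0.2, -0.4, -1.5]
opening: 0.0132
```

Call:
{"api": "drive_tool", "payload": {"steps": [{"tx": 0,"ty": 9,"tz": 44,"twist": 0},{"tx": 0,"ty": 9,"tz": 44,"twist": 0},{"tx": 0,"ty": 9,"tz": 44,"twist": 0},{"tx": 0,"ty": 9,"tz": 44,"twist": 0},{"tx": 0,"ty": 9,"tz": 44,"twist": 0}]}}

```text
t: 4.95
ee_pos: [0.5392, -0.1792, 0.205]
orientation: [0.548, 0.451, -0.544, 0.447]
force: [0.2, -1.0, -1.5]
opening: 0.013
```

```bash
python3 -c "
from h import *
plan([.5369,-.245,.20],-12); s=ctrl.observe();print(s['force'],s['opening'])"
```

```text
t 4.95 pos [ 0.5392 -0.1792  0.205 ] yaw -11.11 tilt -0.0005 -0.0079 rows 2
{"tx":2.2,"ty":5.2,"tz":32.5,"twist":0.4}
{"tx":2.2,"ty":5.5,"tz":32.5,"twist":0.4}
[ 0.22240794 -0.95321461 -1.47578904] 0.013026765677328007
```

Call:
{"api": "drive_tool", "payload": {"steps": [{"tx": 2,"ty": 5,"tz": 30,"twist": 0.5},{"tx": 2,"ty": 5,"tz": 28,"twist": 0.5},{"tx": 0,"ty": 0,"tz": 0,"twist": 0},{"tx": 0,"ty": 0,"tz": 0,"twist": 0}]}}

```text
t: 5.35
ee_pos: [0.5335, -0.2493, 0.1999]
orientation: [0.554, 0.442, -0.552, 0.439]
force: [0.6, -0.3, -2.7]
opening: 0.0136
```

```bash
python3 -c "
from h import *
p,im=snap('wrist','w4'); np.save('w4.npy',p,allow_pickle=True); plan([.5369,-.192,.20],-12); s=ctrl.observe(); print(proj(p,[.537,-.192,.07]))
u,v=proj(p,[.537,-.192,.07]).astype(int); v0=max(v-60,0)
a=cv2.resize(im[v0:v0+110,u-60:u+60],(440*12//11,440),interpolation=cv2.INTER_CUBIC); print('crop',u-60,v0,4)
b=cv2.resize(im[100:420,140:420],None,fx=1.1,fy=1.1); b=cv2.copyMakeBorder(b,0,440-b.shape[0],0,0,0)
cv2.imwrite('pics/w4b.png',np.hstack([a,b]))"
```

```text
t 5.40 pos [ 0.5333 -0.2495  0.2   ] yaw -12.88 tilt -0.0016 -0.0033 rows 2
{"tx":0.1,"ty":-4.6,"tz":-28.4,"twist":-0.4}
{"tx":0.1,"ty":-4.4,"tz":-28.5,"twist":-0.4}
[262.82398973 133.09718367]
crop 202 73 4
```

View pics/w4b.png

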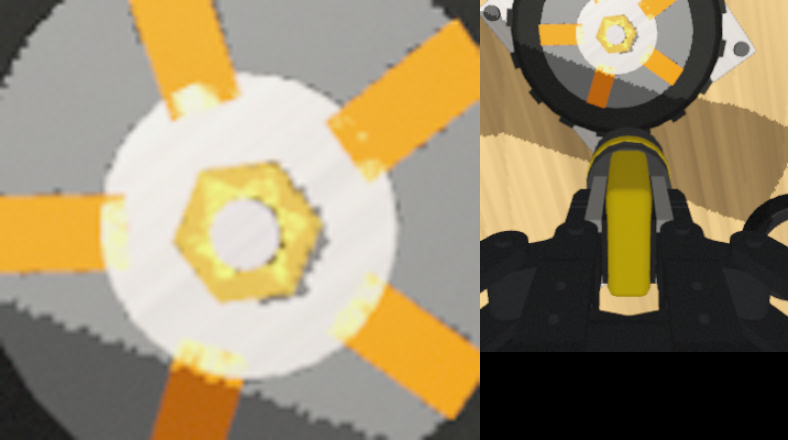

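Nut seen from above in the crop: hex corners at about (173,236), (203,170), (275,161), (325,225), (293,292), (215,302), with the stud at (245,233). The yellow socket is held straight, and its rim front edge is at about (274.5,216) in full-image pixels.

```bash
cat > fit.py <<'E'
from h import *
p=np.load('w4.npy',allow_pickle=True).item()
c=np.array([(173,236),(203,170),(275,161),(325,228),(293,292),(215,302)])/4+[202,73]
W=np.array([atz(p,u,v,.062) for u,v in c])[:,:2]
m=W.mean(0); d=W-m; a=np.degrees(np.arctan2(d[:,1],d[:,0])); r=np.hypot(*d.T)
print('centre',m.round(4),'r',r.round(4),'corner mod60',(a%60).round(1))
e=np.roll(W,-1,0)-W; n=np.degrees(np.arctan2(e[:,1],e[:,0]))+90; print('flat headings mod60',(n%60).round(1))
print('stud',atz(p,202+245/4,73+233/4,.075)[:2])
hub=[atz(p,202+u/4,73+v/4,.055)[:2] for u,v in [(102,225),(398,225),(250,72),(250,378)]]; print('hub', np.mean(hub,0),np.array(hub))
s=ctrl.observe(); M=R.from_quat(s['orientation']).as_matrix(); u=-M[:,2]*[1,1,0]
A=atz(p,274.5,216.4,s['ee_pos'][2]-.0482); print('sock centre by cam - tcp', (A-.018*u-s['ee_pos'])@M*1e3)
E
python3 fit.py
```

```text
centre [ 0.5377 -0.191 ] r [0.0138 0.0136 0.0136 0.0143 0.0138 0.0141] corner mod60 [50.1 53.2 54.9 50.1 54.9 51.3]
flat headings mod60 [21.  24.  24.9 20.2 24.4 19.4]
stud [ 0.53780577 -0.19064768]
hub [ 0.53813228 -0.19049762] [[ 0.5109469  -0.18389829]
 [ 0.5655023  -0.19630834]
 [ 0.54450378 -0.16355088]
 [ 0.53157615 -0.218233  ]]
sock centre by cam - tcp [48.19983362 -0.4563202   0.36704292]
```

```bash
python3 -c "
from h import *
plan([.5378,-.1908,.145],-37.6,4)"
```

```text
t 5.40 pos [ 0.5333 -0.2495  0.2   ] yaw -12.88 tilt -0.0016 -0.0033 rows 4
{"tx":13.8,"ty":-2.1,"tz":-14.5,"twist":6.2}
{"tx":13.8,"ty":-3.7,"tz":-14.2,"twist":6.2}
{"tx":13.8,"ty":-5.2,"tz":-13.7,"twist":6.2}
{"tx":13.8,"ty":-6.7,"tz":-13.1,"twist":6.2}
```

Call:
{"api": "drive_tool", "payload": {"steps": [{"tx": 14,"ty": -2,"tz": -14,"twist": 6.2},{"tx": 14,"ty": -4,"tz": -14,"twist": 6.2},{"tx": 14,"ty": -5,"tz": -14,"twist": 6.2},{"tx": 14,"ty": -7,"tz": -13,"twist": 6.2},{"tx": 0,"ty": 0,"tz": 0,"twist": 0}]}}

```text
t: 5.9
ee_pos: [0.5391, -0.1826, 0.1427]
orientation: [0.637, 0.311, -0.635, 0.307]
force: [0.0, 1.3, -1.9]
opening: 0.0134
```

```bash
python3 -c "
from h import *
plan([.5378,-.1908,.145],-37.6,1)"
```

```text
t 5.90 pos [ 0.5391 -0.1826  0.1427] yaw -38.13 tilt -0.0039 -0.0056 rows 1
{"tx":-2.4,"ty":4.1,"tz":7.2,"twist":-0.5}
```

Call:
{"api": "drive_tool", "payload": {"steps": [{"tx": 0,"ty": 4,"tz": 7,"twist": -0.5},{"tx": 0,"ty": 0,"tz": 0,"twist": 0},{"tx": 0,"ty": 0,"tz": 0,"twist": 0}]}}

```text
t: 6.2
ee_pos: [0.5387, -0.1913, 0.1442]
orientation: [0.635, 0.317, -0.631, 0.314]
force: [-0.1, 0.4, -3.1]
opening: 0.0129
```

```bash
python3 -c "
from h import *
plan([.5378,-.1908,.122],-37.6,1)"
```

```text
t 6.20 pos [ 0.5387 -0.1913  0.1442] yaw -37.07 tilt -0.0019 -0.0060 rows 1
{"tx":22.2,"ty":-1.0,"tz":0.3,"twist":0.5}
```

Call:
{"api": "drive_tool", "payload": {"steps": [{"tx": 12,"ty": -1,"tz": 0,"twist": 0.5},{"tx": 10,"ty": 0,"tz": 0,"twist": 0},{"tx": 0,"ty": 0,"tz": 0,"twist": 0}]}}

```text
t: 6.5
ee_pos: [0.5381, -0.1925, 0.1217]
orientation: [0.637, 0.313, -0.632, 0.311]
force: [-0.1, 0.1, -2.1]
opening: 0.0135
```

```bash
python3 -c "
from h import *
plan([.5378,-.1908,.103],-37.6,1)"
```

```text
t 6.50 pos [ 0.5381 -0.1925  0.1217] yaw -37.68 tilt 0.0005 -0.0073 rows 1
{"tx":18.7,"ty":-1.3,"tz":-1.0,"twist":-0.1}
```

Call:
{"api": "drive_tool", "payload": {"steps": [{"tx": 1,"ty": -1,"tz": -1.5,"twist": 0},{"tx": 2,"ty": 0,"tz": 0,"twist": 0},{"tx": 3,"ty": 0,"tz": 0,"twist": 0}]}}

```text
t: 6.8
ee_pos: [0.5385, -0.1913, 0.1166]
orientation: [0.637, 0.313, -0.632, 0.31]
force: [-10.4, 4.1, 40.0]
opening: 0.0131
```

Call:
{"api": "drive_tool", "payload": {"steps": [{"tx": 3,"ty": 0,"tz": 0,"twist": 0},{"tx": 0,"ty": 0,"tz": 0,"twist": 0}]}}

```text
t: 7.0
ee_pos: [0.539, -0.1918, 0.1177]
orientation: [0.638, 0.313, -0.631, 0.31]
force: [-0.5, 0.5, -2.6]
opening: 0.0134
```

Call:
{"api": "drive_tool", "payload": {"steps": [{"tx": 3,"ty": 0,"tz": 0,"twist": 0},{"tx": 0,"ty": 0,"tz": 0,"twist": 0}]}}

```text
t: 7.2
ee_pos: [0.5402, -0.1924, 0.1174]
orientation: [0.639, 0.313, -0.63, 0.31]
force: [0.2, -0.8, -2.7]
opening: 0.0131
```

```bash
python3 -c "
from h import *
plan([.5378,-.1908,.119],-37.6,1);plan([.5378,-.1908,.114],-37.6,1)"
```

```text
t 7.20 pos [ 0.5402 -0.1924  0.1174] yaw -37.75 tilt 0.0014 -0.0138 rows 1
{"tx":-1.6,"ty":-2.8,"tz":0.2,"twist":-0.1}
t 7.20 pos [ 0.5402 -0.1924  0.1174] yaw -37.75 tilt 0.0014 -0.0138 rows 1
{"tx":3.4,"ty":-2.8,"tz":0.2,"twist":-0.1}
```

Call:
{"api": "drive_tool", "payload": {"steps": [{"tx": -3,"ty": -3,"tz": 0,"twist": 0},{"tx": 0,"ty": 0,"tz": 0,"twist": 0}]}}

```text
t: 7.4
ee_pos: [0.5378, -0.1904, 0.1204]
orientation: [0.64, 0.313, -0.63, 0.31]
force: [-0.2, 0.6, -1.5]
opening: 0.0131
```

Call:
{"api": "drive_tool", "payload": {"steps": [{"tx": 4,"ty": 0,"tz": 0,"twist": 0},{"tx": 2.5,"ty": 0,"tz": 0,"twist": 0}]}}

```text
t: 7.6
ee_pos: [0.5387, -0.1905, 0.1166]
orientation: [0.64, 0.313, -0.629, 0.31]
force: [-14.2, 5.9, 48.0]
opening: 0.0135
```

```bash
python3 -c "
from h import *
plan([.5378,-.1908,.114],-37.6,1)"
```

```text
t 7.60 pos [ 0.5387 -0.1905  0.1166] yaw -37.73 tilt 0.0021 -0.0163 rows 1
{"tx":2.6,"ty":-0.6,"tz":0.9,"twist":-0.1}
```

Call:
{"api": "drive_tool", "payload": {"steps": [{"tx": 0.5,"ty": -2.5,"tz": 0,"twist": 0},{"tx": 1,"ty": 0,"tz": 1.5,"twist": 0},{"tx": 1,"ty": 1.5,"tz": 0,"twist": 3},{"tx": 1,"ty": 1.5,"tz": 0,"twist": 0},{"tx": 1,"ty": 0,"tz": -1.5,"twist": -3}]}}

```text
t: 8.1
ee_pos: [0.5398, -0.1906, 0.1171]
orientation: [0.642, 0.314, -0.628, 0.308]
force: [-5.7, -1.6, 16.3]
opening: 0.0135
```

Call:
{"api": "drive_tool", "payload": {"steps": [{"tx": 1,"ty": 0,"tz": -1.5,"twist": -3},{"tx": 1,"ty": -1.5,"tz": 0,"twist": 0},{"tx": 1,"ty": -1.5,"tz": 0,"twist": 3},{"tx": 1,"ty": 0,"tz": 1.5,"twist": 0}]}}

```text
t: 8.5
ee_pos: [0.5402, -0.191, 0.1172]
orientation: [0.644, 0.313, -0.626, 0.309]
force: [-3.5, 7.0, 17.7]
opening: 0.0133
```

```bash
python3 -c "
from h import *
plan([.5378,-.1908,.160],-37.6,2)"
```

```text
t 8.50 pos [ 0.5402 -0.191   0.1172] yaw -37.80 tilt 0.0053 -0.0256 rows 2
{"tx":-21.4,"ty":-0.9,"tz":0.1,"twist":-0.1}
{"tx":-21.4,"ty":-0.9,"tz":0.1,"twist":-0.1}
```

Yellow stops at nut-top height (TCP z about 0.117) on every poke and across the sliding search, so it doesn't fit. It goes back.

Call:
{"api": "drive_tool", "payload": {"steps": [{"tx": -30,"ty": 0,"tz": 0,"twist": 0},{"tx": -40,"ty": 0,"tz": 0,"twist": 0},{"tx": -15,"ty": 0,"tz": 0,"twist": 0}]}}

```text
t: 8.8
ee_pos: [0.5365, -0.1912, 0.2005]
orientation: [0.642, 0.315, -0.628, 0.307]
force: [0.9, 0.1, -1.0]
opening: 0.0135
```

```bash
python3 -c "
from h import *
plan([.542,.1098,.18],-12.1,8)"
```

```text
t 8.80 pos [ 0.5365 -0.1912  0.2005] yaw -37.77 tilt -0.0013 -0.0216 rows 8
{"tx":3.2,"ty":-22.5,"tz":-30.1,"twist":-3.2}
{"tx":3.3,"ty":-20.8,"tz":-31.3,"twist":-3.2}
{"tx":3.3,"ty":-19.0,"tz":-32.4,"twist":-3.2}
{"tx":3.3,"ty":-17.1,"tz":-33.4,"twist":-3.2}
{"tx":3.3,"ty":-15.2,"tz":-34.3,"twist":-3.2}
{"tx":3.3,"ty":-13.3,"tz":-35.1,"twist":-3.2}
{"tx":3.4,"ty":-11.3,"tz":-35.8,"twist":-3.2}
{"tx":3.4,"ty":-9.3,"tz":-36.4,"twist":-3.2}
```

Call:
{"api": "drive_tool", "payload": {"steps": [{"tx": 3,"ty": -22,"tz": -30,"twist": -3.2},{"tx": 3,"ty": -21,"tz": -31,"twist": -3.2},{"tx": 3,"ty": -19,"tz": -32,"twist": -3.2},{"tx": 3,"ty": -17,"tz": -33,"twist": -3.2}]}}

```text
t: 9.2
ee_pos: [0.54, -0.0451, 0.1923]
orientation: [0.605, 0.379, -0.589, 0.379]
force: [-0.1, -0.3, -1.9]
opening: 0.0134
```

Call:
{"api": "drive_tool", "payload": {"steps": [{"tx": 3,"ty": -15,"tz": -34,"twist": -3.2},{"tx": 3,"ty": -13,"tz": -35,"twist": -3.2},{"tx": 3,"ty": -11,"tz": -36,"twist": -3.2},{"tx": 3,"ty": -9,"tz": -35,"twist": -3.2},{"tx": 0,"ty": 0,"tz": 0,"twist": 0}]}}

```text
t: 9.7
ee_pos: [0.5409, 0.1168, 0.1779]
orientation: [0.554, 0.449, -0.539, 0.448]
force: [-0.6, -0.1, -1.6]
opening: 0.0137
```

```bash
python3 -c "
from h import *
plan([.542,.1098,.075],-12.1,3)"
```

```text
t 9.70 pos [0.5409 0.1168 0.1779] yaw -11.22 tilt 0.0116 -0.0168 rows 3
{"tx":34.3,"ty":0.4,"tz":2.8,"twist":0.3}
{"tx":34.3,"ty":0.4,"tz":2.8,"twist":0.3}
{"tx":34.3,"ty":0.4,"tz":2.8,"twist":0.3}
```

Call:
{"api": "drive_tool", "payload": {"steps": [{"tx": 34,"ty": 0,"tz": 4,"twist": 0.4},{"tx": 34,"ty": 0,"tz": 3,"twist": 0.4},{"tx": 28,"ty": 0,"tz": 2,"twist": 0},{"tx": 0,"ty": 0,"tz": 0,"twist": 0}]}}

```text
t: 10.1
ee_pos: [0.5405, 0.1117, 0.0774]
orientation: [0.556, 0.447, -0.541, 0.446]
force: [-0.1, 0.6, -1.8]
opening: 0.0129
```

```bash
python3 -c "
from h import *
plan([.542,.1098,.054],-12.1,3)"
```

```text
t 10.10 pos [0.5405 0.1117 0.0774] yaw -11.76 tilt 0.0119 -0.0173 rows 3
{"tx":7.8,"ty":0.5,"tz":0.6,"twist":0.1}
{"tx":7.8,"ty":0.5,"tz":0.6,"twist":0.1}
{"tx":7.8,"ty":0.5,"tz":0.6,"twist":0.1}
```

Call:
{"api": "drive_tool", "payload": {"steps": [{"tx": 9,"ty": 1,"tz": 1,"twist": 0},{"tx": 8,"ty": 0,"tz": 1,"twist": 0},{"tx": 5,"ty": 0,"tz": 0,"twist": 0},{"tx": 0,"ty": 0,"tz": 0,"twist": 0}]}}

```text
t: 10.5
ee_pos: [0.5433, 0.1092, 0.0559]
orientation: [0.557, 0.446, -0.54, 0.446]
force: [0.3, 0.4, -2.3]
opening: 0.0131
```

Call:
{"api": "drive_tool", "payload": {"steps": [{"tx": 2,"ty": 0,"tz": 0,"twist": 0}]}}

```text
t: 10.6
ee_pos: [0.544, 0.1094, 0.0546]
orientation: [0.558, 0.446, -0.54, 0.446]
force: [0.0, -0.7, -1.0]
opening: 0.0132
```

Call:
{"api": "drive_tool", "payload": {"steps": [{"tx": 2,"ty": -1,"tz": 0,"twist": 0},{"tx": 0,"ty": 0,"tz": 0,"twist": 0}]}}

```text
t: 10.8
ee_pos: [0.5436, 0.1099, 0.0532]
orientation: [0.558, 0.446, -0.539, 0.446]
force: [0.0, -1.0, -1.4]
opening: 0.013
```

Call:
{"api": "drive_tool", "payload": {"steps": [{"tx": 1.5,"ty": 0,"tz": 0,"twist": 0},{"tx": 0,"ty": 0,"tz": 0,"twist": 0}]}}

```text
t: 11.0
ee_pos: [0.5442, 0.1101, 0.0526]
orientation: [0.559, 0.445, -0.539, 0.446]
force: [0.0, 1.0, -2.0]
opening: 0.0132
```

Call:
{"api": "drive_tool", "payload": {"steps": [{"tx": 1.5,"ty": 0,"tz": 0,"twist": 0},{"tx": 0,"ty": 0,"tz": 0,"twist": 0}]}}

```text
t: 11.2
ee_pos: [0.5447, 0.1102, 0.0526]
orientation: [0.559, 0.446, -0.539, 0.446]
force: [0.3, 0.1, -1.1]
opening: 0.0134
```

Call:
{"api": "drive_tool", "payload": {"steps": [{"tx": 0,"ty": 0,"tz": 0,"twist": 0},{"tx": 0,"ty": 0,"tz": 0,"twist": 0},{"tx": 0,"ty": 0,"tz": 0,"twist": 0}], "grip": 40}}

```text
t: 11.5
ee_pos: [0.5455, 0.1105, 0.053]
orientation: [0.56, 0.445, -0.538, 0.446]
force: [0.2, 0.3, 0.2]
opening: 0.0398
```

Call:
{"api": "drive_tool", "payload": {"steps": [{"tx": -10,"ty": 0,"tz": 0,"twist": 0},{"tx": -25,"ty": 0,"tz": 0,"twist": 0},{"tx": -35,"ty": 0,"tz": 0,"twist": 0},{"tx": -20,"ty": 0,"tz": -10,"twist": 0}], "grip": 60}}

```text
t: 11.9
ee_pos: [0.5432, 0.1164, 0.1444]
orientation: [0.558, 0.445, -0.541, 0.445]
force: [1.2, 0.6, 0.3]
opening: 0.0599
```

```bash
python3 -c "
from h import *
plan([.5446,.1895,.125],-13,3)"
```

```text
t 11.90 pos [0.5432 0.1164 0.1444] yaw -12.00 tilt 0.0148 -0.0186 rows 3
{"tx":6.9,"ty":-4.7,"tz":-23.8,"twist":0.3}
{"tx":6.8,"ty":-4.8,"tz":-23.8,"twist":0.3}
{"tx":6.8,"ty":-5.0,"tz":-23.7,"twist":0.3}
```

```bash
python3 -c "
from h import *
p=ctrl.camera_params('wrist'); s=ctrl.observe(); M=R.from_quat(s['orientation']).as_matrix()
Rr=M.T@p['T'][:3,:3]; tt=M.T@(p['T'][:3,3]-s['ee_pos'])
q=[-0.547,-0.448,0.55,-0.444]; M2=R.from_quat(q).as_matrix(); T=np.eye(4); T[:3,:3]=M2@Rr; T[:3,3]=np.array([.5427,.1192,.0552])+M2@tt
p=dict(p); p['T']=T
A,B=[atz(p,231,v,.08) for v in (47,177)]; d=A-B; print((A+B)/2,np.linalg.norm(d),np.degrees(np.arctan2(d[1],d[0]))-90, T[:3,3])
"
```

```text
[0.5439215  0.18943066 0.08      ] 0.03654918977064934 -13.718340644674328 [0.55741259 0.18705427 0.1895892 ]
```

Call:
{"api": "drive_tool", "payload": {"steps": [{"tx": 7,"ty": -5,"tz": -24,"twist": 0.3},{"tx": 7,"ty": -5,"tz": -24,"twist": 0.3},{"tx": 7,"ty": -5,"tz": -22,"twist": 0.3},{"tx": 0,"ty": 0,"tz": 0,"twist": 0}], "grip": 85}}

```text
t: 12.3
ee_pos: [0.5476, 0.1922, 0.1317]
orientation: [0.566, 0.44, -0.541, 0.441]
force: [-0.6, 0.7, 0.5]
opening: 0.0849
```

```bash
python3 -c "
from h import *
p,im=snap('wrist','w5'); np.save('w5.npy',p,allow_pickle=True); plan([.5446,.189,.054],-13,3)
hsv=cv2.cvtColor(im,cv2.COLOR_BGR2HSV); m=((hsv[...,1]>150)&(hsv[...,2]>90)&((hsv[...,0]<8)|(hsv[...,0]>172))).astype(np.uint8)
n,l,st,c=cv2.connectedComponentsWithStats(m); i=1+st[1:,4].argmax(); print(st[i],c[i])
print(cv2.minAreaRect(cv2.findNonZero((l==i).astype(np.uint8))))
t,ti=snap('top','t2'); t_=cv2.resize(ti[195:260,155:270],None,fx=5,fy=5,interpolation=cv2.INTER_CUBIC); b=cv2.resize(im[100:420],None,fx=.9,fy=.9)
w=max(t_.shape[1],b.shape[1]); f=lambda a: cv2.copyMakeBorder(a,0,0,0,w-a.shape[1],0)
cv2.imwrite('pics/w5b.png',np.vstack([f(b),f(t_)])[:600])"
```

```text
t 12.35 pos [0.5481 0.19   0.1322] yaw -13.13 tilt 0.0241 -0.0259 rows 3
{"tx":26.0,"ty":-1.7,"tz":1.3,"twist":-0.0}
{"tx":26.0,"ty":-1.7,"tz":1.3,"twist":-0.0}
{"tx":26.0,"ty":-1.7,"tz":1.3,"twist":-0.0}
[ 254  206   26   77 1792] [266.54966518 244.40736607]
((266.29815673828125, 243.9961395263672), (24.668516159057617, 76.23589324951172), 1.1017061471939087)
```

View pics/w5b.png

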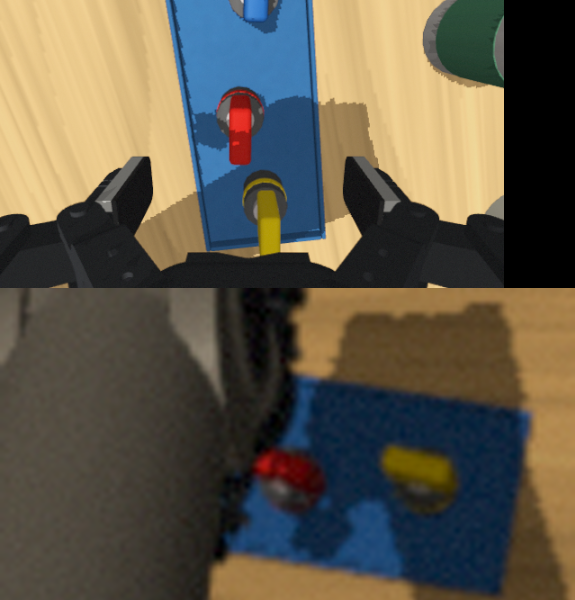

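Yellow stands upright in the tray and red is upright at wrist pixel (266,244), with its rim front edge at about (267,197).

```bash
python3 -c "
from h import *
p=np.load('w5.npy',allow_pickle=True).item(); s=ctrl.observe(); M=R.from_quat(s['orientation']).as_matrix()
u=-M[:,2]*[1,1,0]
print(atz(p,267,197,.004)-.018*u, atz(p,266.3,282.2,.08)+.019*u)
plan([.5441,.1892,.054],-13.3,3)"
```

```text
[0.54311493 0.18816577 0.004     ] [0.54327246 0.19131017 0.08      ]
t 12.40 pos [0.5483 0.1884 0.1323] yaw -13.24 tilt 0.0245 -0.0253 rows 3
{"tx":26.0,"ty":-2.1,"tz":0.7,"twist":0.0}
{"tx":26.0,"ty":-2.1,"tz":0.7,"twist":0.0}
{"tx":26.0,"ty":-2.1,"tz":0.7,"twist":0.0}
```

Call:
{"api": "drive_tool", "payload": {"steps": [{"tx": 26,"ty": -2,"tz": 0,"twist": 0},{"tx": 26,"ty": -2,"tz": 0,"twist": 0},{"tx": 23,"ty": -2,"tz": 0,"twist": 0},{"tx": 0,"ty": 0,"tz": 0,"twist": 0}]}}

```text
t: 12.8
ee_pos: [0.5472, 0.1854, 0.0585]
orientation: [0.569, 0.435, -0.542, 0.44]
force: [-0.8, -0.3, -0.9]
opening: 0.0851
```

```bash
python3 -c "
from h import *
plan([.5436,.1893,.052],-13.3,1)"
```

```text
t 12.80 pos [0.5472 0.1854 0.0585] yaw -13.62 tilt 0.0293 -0.0260 rows 1
{"tx":6.4,"ty":-4.6,"tz":-2.7,"twist":-0.3}
```

Call:
{"api": "drive_tool", "payload": {"steps": [{"tx": 6,"ty": -5,"tz": -3,"twist": -0.3},{"tx": 0,"ty": -0.5,"tz": 0,"twist": 0}]}}

```text
t: 13.0
ee_pos: [0.5437, 0.1879, 0.0537]
orientation: [0.569, 0.435, -0.541, 0.441]
force: [-0.5, -0.3, -0.2]
opening: 0.0852
```

```bash
python3 -c "
from h import *
plan([.5436,.1893,.052],-13.3,1); print(ctrl.observe()['q'].round(3), ctrl.observe()['dq'].round(3))"
```

```text
t 13.00 pos [0.5437 0.1879 0.0537] yaw -13.47 tilt 0.0309 -0.0258 rows 1
{"tx":1.7,"ty":-0.4,"tz":-1.3,"twist":-0.2}
[-0.773  0.58   0.435  1.989 -0.415  0.617 -0.302] [ 0.004 -0.031  0.036 -0.013  0.016  0.002 -0.007]
```

Close on red.

Call:
{"api": "drive_tool", "payload": {"steps": [{"tx": 1.5,"ty": -0.5,"tz": -1,"twist": 0},{"tx": 0,"ty": 0,"tz": 0,"twist": 0},{"tx": 0,"ty": 0,"tz": 0,"twist": 0},{"tx": 0,"ty": 0,"tz": 0,"twist": 0},{"tx": 0,"ty": 0,"tz": 0,"twist": 0}], "grip": 8}}

```text
t: 13.5
ee_pos: [0.5455, 0.1896, 0.0556]
orientation: [0.571, 0.435, -0.539, 0.441]
force: [0.7, -0.2, 2.4]
opening: 0.0131
```

Call:
{"api": "drive_tool", "payload": {"steps": [{"tx": 0,"ty": 0,"tz": 0,"twist": 0}]}}

```text
t: 13.6
ee_pos: [0.5457, 0.1897, 0.0558]
orientation: [0.571, 0.435, -0.539, 0.441]
force: [0.5, 0.6, -1.2]
opening: 0.0128
```

```bash
python3 -c "
from h import *
plan([.5378,-.1908,.20],-37.6,9)
p,im=snap('wrist','w6'); np.save('w6.npy',p,allow_pickle=True)"
```

```text
t 13.60 pos [0.5457 0.1897 0.0558] yaw -13.49 tilt 0.0353 -0.0296 rows 9
{"tx":-16.9,"ty":9.6,"tz":40.8,"twist":2.7}
{"tx":-16.8,"ty":11.5,"tz":40.4,"twist":2.7}
{"tx":-16.7,"ty":13.4,"tz":39.8,"twist":2.7}
{"tx":-16.7,"ty":15.3,"tz":39.2,"twist":2.7}
{"tx":-16.6,"ty":17.1,"tz":38.4,"twist":2.7}
{"tx":-16.5,"ty":18.9,"tz":37.6,"twist":2.7}
{"tx":-16.4,"ty":20.7,"tz":36.7,"twist":2.7}
{"tx":-16.3,"ty":22.4,"tz":35.8,"twist":2.7}
{"tx":-16.2,"ty":24.0,"tz":34.7,"twist":2.7}
```

Call:
{"api": "drive_tool", "payload": {"steps": [{"tx": -30,"ty": 0,"tz": 0,"twist": 0},{"tx": -45,"ty": 0,"tz": 0,"twist": 0},{"tx": -45,"ty": 0,"tz": 5,"twist": 0},{"tx": -25,"ty": 10,"tz": 38,"twist": 3},{"tx": -2,"ty": 12,"tz": 44,"twist": 3}]}}

```text
t: 14.15
ee_pos: [0.5368, 0.1018, 0.2032]
orientation: [0.589, 0.409, -0.561, 0.413]
force: [1.4, -0.7, -2.6]
opening: 0.0135
```

Call:
{"api": "drive_tool", "payload": {"steps": [{"tx": 0,"ty": 14,"tz": 44,"twist": 3},{"tx": 0,"ty": 16,"tz": 43,"twist": 3},{"tx": 0,"ty": 18,"tz": 42,"twist": 3},{"tx": 0,"ty": 20,"tz": 41,"twist": 3},{"tx": 0,"ty": 22,"tz": 40,"twist": 3}]}}

```text
t: 14.65
ee_pos: [0.5281, -0.1335, 0.1996]
orientation: [0.64, 0.331, -0.609, 0.33]
force: [1.0, 0.8, -0.9]
opening: 0.013
```

```bash
python3 -c "
from h import *
plan([.5378,-.1908,.15],-37.6,3)"
```

```text
t 14.65 pos [ 0.5281 -0.1335  0.1996] yaw -34.24 tilt 0.0190 -0.0399 rows 3
{"tx":16.2,"ty":13.1,"tz":14.6,"twist":1.1}
{"tx":16.2,"ty":13.4,"tz":14.4,"twist":1.1}
{"tx":16.2,"ty":13.6,"tz":14.1,"twist":1.1}
```

```bash
cat >> h.py <<'E'
def crim(pos,q,cen,zr=.004):
    M=R.from_quat(q).as_matrix(); c=M.T@(np.array([*cen,zr])-np.array(pos)); c[1]=0; return c
def over(c,z,yaw,n,xy=(.5378,-.1908)):
    "plan so that rim centre is over the nut with rim at z"
    s=ctrl.observe(); M=R.from_quat(s["orientation"]).as_matrix()
    y0=np.degrees(np.arctan2(M[1,1],M[0,1])); d=(yaw-y0+90)%180-90; M2=R.from_euler("z",d,degrees=True).as_matrix()@M
    print('rim now',(s['ee_pos']+M@c).round(4)); plan(np.array([*xy,z])-M2@c,yaw,n)
CR=crim([.5457,.1897,.0558],[.571,.435,-.539,.441],(.5436,.1893))
E
python3 -c "
from h import *
print(CR); over(CR,.095,-37.6,3)"
```

```text
[0.05165095 0.         0.00244296]
rim now [ 0.5287 -0.1343  0.1479]
t 14.65 pos [ 0.5281 -0.1335  0.1996] yaw -34.24 tilt 0.0190 -0.0399 rows 3
{"tx":17.3,"ty":12.8,"tz":14.5,"twist":1.1}
{"tx":17.3,"ty":13.0,"tz":14.3,"twist":1.1}
{"tx":17.3,"ty":13.3,"tz":14.0,"twist":1.1}
```

Call:
{"api": "drive_tool", "payload": {"steps": [{"tx": 17,"ty": 13,"tz": 14,"twist": 1},{"tx": 17,"ty": 13,"tz": 14,"twist": 1},{"tx": 17,"ty": 13,"tz": 12,"twist": 1},{"tx": 0,"ty": 0,"tz": 0,"twist": 0}]}}

```text
t: 15.05
ee_pos: [0.5356, -0.1989, 0.1462]
orientation: [0.651, 0.309, -0.621, 0.309]
force: [-0.7, 0.6, -1.5]
opening: 0.0133
```

```bash
python3 -c "
from h import *
over(CR,.078,-37.6,2)"
```

```text
rim now [ 0.5361 -0.1999  0.0945]
t 15.05 pos [ 0.5356 -0.1989  0.1462] yaw -38.19 tilt 0.0187 -0.0384 rows 2
{"tx":8.4,"ty":-2.3,"tz":-3.8,"twist":-0.3}
{"tx":8.4,"ty":-2.3,"tz":-3.8,"twist":-0.3}
```

Call:
{"api": "drive_tool", "payload": {"steps": [{"tx": 9,"ty": -2.5,"tz": -4,"twist": -0.5},{"tx": 7,"ty": -2,"tz": -4,"twist": 0},{"tx": 0,"ty": 0,"tz": 0,"twist": 0}]}}

```text
t: 15.35
ee_pos: [0.5376, -0.1866, 0.1294]
orientation: [0.649, 0.313, -0.619, 0.312]
force: [0.2, 0.1, -1.1]
opening: 0.0133
```

```bash
python3 -c "
from h import *
over(CR,.068,-37.6,2)"
```

```text
rim now [ 0.538  -0.1874  0.0777]
t 15.35 pos [ 0.5376 -0.1866  0.1294] yaw -37.53 tilt 0.0172 -0.0389 rows 2
{"tx":4.8,"ty":0.9,"tz":1.6,"twist":0.0}
{"tx":4.8,"ty":0.9,"tz":1.6,"twist":0.0}
```

Call:
{"api": "drive_tool", "payload": {"steps": [{"tx": 3,"ty": 2,"tz": 3.2,"twist": 0},{"tx": 2,"ty": 0,"tz": 0,"twist": 0},{"tx": 2,"ty": 0,"tz": 0,"twist": 0}]}}

```text
t: 15.65
ee_pos: [0.5386, -0.1881, 0.1229]
orientation: [0.649, 0.315, -0.618, 0.313]
force: [0.1, -0.6, -2.3]
opening: 0.0134
```

```bash
python3 -c "
from h import *
over(CR,.066,-37.6,2)"
```

```text
rim now [ 0.5391 -0.1889  0.0712]
t 15.65 pos [ 0.5386 -0.1881  0.1229] yaw -37.28 tilt 0.0183 -0.0406 rows 2
{"tx":2.5,"ty":0.0,"tz":1.3,"twist":0.2}
{"tx":2.5,"ty":0.0,"tz":1.3,"twist":0.2}
```

Call:
{"api": "drive_tool", "payload": {"steps": [{"tx": 0.5,"ty": 0,"tz": 3,"twist": 0},{"tx": 4,"ty": 0,"tz": 0,"twist": 0}]}}

```text
t: 15.85
ee_pos: [0.5372, -0.1906, 0.1186]
orientation: [0.649, 0.314, -0.617, 0.314]
force: [0.5, 0.1, -1.3]
opening: 0.0129
```

Call:
{"api": "drive_tool", "payload": {"steps": [{"tx": 4,"ty": 0,"tz": 0,"twist": 0}]}}

```text
t: 15.95
ee_pos: [0.5375, -0.1906, 0.1144]
orientation: [0.65, 0.314, -0.617, 0.314]
force: [0.8, 0.1, -2.6]
opening: 0.0131
```

```bash
python3 -c "
from h import *
over(CR,.064,-37.6,2)"
```

```text
rim now [ 0.5381 -0.1915  0.0627]
t 15.95 pos [ 0.5375 -0.1906  0.1144] yaw -37.28 tilt 0.0197 -0.0414 rows 2
{"tx":-0.7,"ty":-0.3,"tz":-0.2,"twist":0.2}
{"tx":-0.7,"ty":-0.3,"tz":-0.2,"twist":0.2}
```

Red is already 6 mm below the nut top with no contact force, so it fits. Press on to home.

Call:
{"api": "drive_tool", "payload": {"steps": [{"tx": 4,"ty": 0,"tz": 0,"twist": 0},{"tx": 2,"ty": 0,"tz": 0,"twist": 0}]}}

```text
t: 16.15
ee_pos: [0.5375, -0.1906, 0.1075]
orientation: [0.649, 0.314, -0.617, 0.313]
force: [-0.2, 0.3, -1.9]
opening: 0.0133
```

Call:
{"api": "drive_tool", "payload": {"steps": [{"tx": 3,"ty": 0,"tz": 0,"twist": 0}]}}

```text
t: 16.25
ee_pos: [0.5383, -0.1907, 0.1061]
orientation: [0.65, 0.314, -0.617, 0.313]
force: [-12.9, 5.8, 50.8]
opening: 0.0133
```

```bash
python3 -c "
from h import *
over(CR,.055,-37.6,1)"
```

```text
rim now [ 0.5389 -0.1915  0.0544]
t 16.25 pos [ 0.5383 -0.1907  0.1061] yaw -37.31 tilt 0.0193 -0.0428 rows 1
{"tx":-0.6,"ty":-1.3,"tz":0.1,"twist":0.3}
```

Call:
{"api": "drive_tool", "payload": {"steps": [{"tx": 1.5,"ty": -0.5,"tz": 0,"twist": 0},{"tx": 1.5,"ty": -0.5,"tz": 0,"twist": 0}]}}

```text
t: 16.45
ee_pos: [0.5378, -0.1909, 0.1064]
orientation: [0.651, 0.315, -0.616, 0.312]
force: [-5.5, 2.2, 14.4]
opening: 0.013
```

```bash
python3 -c "
from h import *
over(CR,.055,-37.6,1); p,im=snap('wrist','w7'); q,sd=snap('side','s7'); s=ctrl.observe(); print(s['force'],s['ft_torque'],s['ee_pos'],s['opening'])
a=cv2.resize(im[120:360,150:410],None,fx=1.5,fy=1.5); u=cv2.resize(sd[215:335,205:325],(300,300)); v=cv2.resize(sd[125:225,280:380],(360,360),interpolation=cv2.INTER_CUBIC)
u=cv2.copyMakeBorder(u,0,60,0,0,0); cv2.imwrite('pics/w7b.png',np.hstack([a,v])); cv2.imwrite('pics/w7c.png',u)"
```

```text
rim now [ 0.5385 -0.1915  0.0547]
t 16.45 pos [ 0.5378 -0.1909  0.1064] yaw -37.37 tilt 0.0184 -0.0456 rows 1
{"tx":-0.3,"ty":-1.0,"tz":-0.2,"twist":0.2}
[-5.2746564   1.1286665  16.36574886] [0.48352825 1.50579617 0.01260122] [ 0.53780532 -0.19085183  0.10640914] 0.013253130293574458
```

View pics/w7b.png

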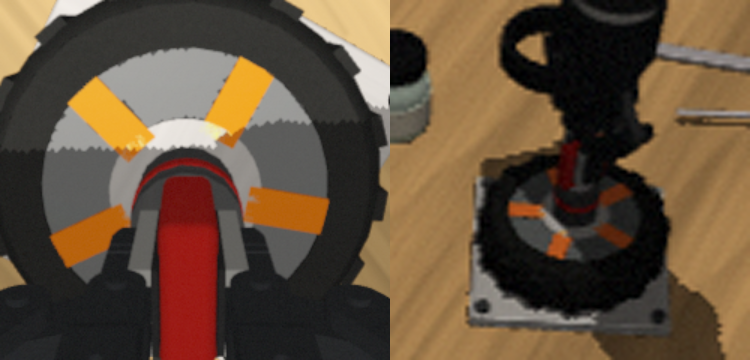

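View pics/w7c.png

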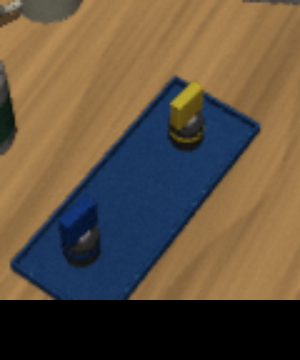

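The red socket's rim is on the hub face, and yellow and blue stand upright in the tray. The TCP height and the 16 N push agree with a full seat, so I'm handing in.

```bash
python3 -c "
from h import *
print(ctrl.close_job())"
```

```text
the job is handed in; nothing more can be done
None
```

The red socket is the one that fits. I handed the job in at about 16.6 s with the arm still holding it, fully seated on the nut. Blue was never needed, so I left it untouched.

- **Yellow (tried first):** it stopped at the height of the nut's top, at up to 48 N, including when I slid it around and turned it slightly. I put it back at its place in the tray, upright in the later pictures.
- **Red:** it passed the nut top with no contact force and met firm resistance at the hub face. The rim height worked out at 54.7 mm, against 55 mm nominal. At hand-in I was gripping the handle (13 mm opening) with about 16 N of push.
- **Last pictures:** red's rim sits on the hub face over the nut, and both yellow and blue stand upright in the tray. I saw no sign of touching anything else, but did not measure the bystanders again.
- **Tool tilt:** one check was not ideal. The tool drifted about 2.5° off vertical during the moves, and the drive rows could not correct it. I estimate the socket itself was within about 1.5° of upright, though I did not measure that directly.

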